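# Draw the locking bracket out of the shaker guard and stow it

## Task

Before the shaker can run, draw the L-shaped locking bracket out through the opening in its front guard, turning the bracket as it comes so that the short leg follows through, without forcing it against the shaker, and lay it flat on the bench and let go. Then take it up again and slide its long leg fully home into the storage sleeve. Leave the jar, flasks and bottle standing where they are.

Things in the scene. Friction and masses are not known exactly. Their poses are not given: they have to be found in the camera images.
- bracket: L-shaped aluminium bracket of bar 20 mm wide and 24 mm high, about 0.35 kg, lying flat on the bench. Origin: underside, at the corner where the legs' centre lines meet. x along the long leg (from -10 to 170 mm), y along the short leg (-10 to 95 mm), z up. At the start the long leg sticks 105 to 140 mm out of the shaker's opening towards the robot; the short leg lies crosswise behind the guard
- long_end (a point): middle of the end face of the bracket's long leg (170 mm from the corner, 12 mm above the underside). The sleeve swallows this end, the only part in reach at the start, so the bracket must be put down and regripped
- short_end (a point): middle of the end face of the bracket's short leg (95 mm from the corner, 12 mm above the underside). At the start it lies on the shaker's -y side of the opening, under the hood
- shaker: low white shaker fixed on the bench, clear hood 52 mm high. Origin: bench level, guard's outer face, middle of the opening; x into the shaker, away from the robot; z up. Opening 64 mm wide, 40 mm high from the bench up, guard 6 mm thick. Space inside: bench as floor, 46 mm high, x 6 to 140, y -144 to 94 mm. Guard spans y -150 to 100 mm; housing behind, 71 mm high, to x 270 mm
- holder: storage sleeve, grey channel with clear top, fixed on the bench, 116 x 50 x 45 mm. Origin: bench level, middle of the mouth; x into the sleeve, z up; mouth faces roughly the robot. Inside 40 mm wide, 40 mm high, bench as floor, 110 mm deep to a closed back. With the long leg home the short leg stays outside, its near side 50 mm before the mouth, pointing to the sleeve's +y
- jar: bystander: small white jar 42 mm across and 55 mm tall, standing between shaker and sleeve; origin under its centre
- flask: bystander: conical glass flask 80 mm across and 116 mm tall, standing on the far left of the sleeve; origin under its centre
- flask_small: bystander: conical glass flask 68 mm across and 99 mm tall, farther left; origin under its centre
- reagent_bottle: bystander: amber bottle 72 mm across and 150 mm tall, on the right side of the bench; origin under its centre
There are look-alikes about, which are no part of the job. Of the things that look like the holder, the smallest one is meant.

How it is judged:
By the outcome, as a careful person would: the job done as asked, in the order asked, and still so for the second after the job is handed in, with the robot touching nothing.
It also fails if it takes over 72 s, if anything falls off the work surface, if the arm or the gripper's body presses on something with over 40 N, if the wrist force passes 120 N, or if a joint passes its speed limit or range.

## Robot

A 7-joint arm with a two-finger parallel gripper is mounted at the origin on the work surface. World frame = base frame: x ahead of the robot, y to its left, z up, the work surface at z = 0. Lengths are in m, angles in rad, forces in N, time in s.
With the tool pointing down it reaches from about 0.4 to 0.85 m from the base axis. Payload 4.5 kg.
Tool frame: the origin (TCP) lies at the very end of the fingers, on their centre line; the grasp point (between the pads) lies arm.grasp_offset behind it (arm.grasp_offset is the distance from the TCP to the grasp point, in m); z points along the fingers, y is the line along which they close (so a half turn about z gives the same grasp; the last joint's range is limited). The gripper opens to 85 mm and grips with 20 to 120 N. Pads are 22 mm wide; open, the fingers measure 114 mm over their backs; the gripper's body (76 mm by 85 mm) begins 54 mm behind the grasp point. The pads swing forward as they close: fully open they stand 13 mm farther back than shut.
Start: joints at [1.255, 0.689, -0.195, 1.565, 0.157, 0.902, -0.215], TCP at [0.214, -0.587, 0.231] pointing down, gripper open.
Joint ranges: [-3.01, 3.01], [-0.46, 2.08], [-1.47, 1.51], [0.13, 2.56], [-1, 4.14], [0.04, 2.09], [-2.66, 2.66]. Speed limits (rad/s): [2.57, 2.57, 3.14, 3.14, 3.14, 3.14, 3.14].

## Interface

Orientations are given as a unit quaternion [x, y, z, w].
In Python, from cell import arm gives the robot as it stands. The module is installed in compiled form; this text tells all that it offers.
- The arm moves only by the tool drive_tool, never from a script. Its argument "commands" is one flat list of numbers, 6 for each row, row after row: the shift along the tool's x, y, z in mm, then the turn, a rotation vector about the tool's x, y, z in degrees. A call has 1 to 8 rows; each row shifts and turns the commanded pose from where the row before left it, along the tool's axes as they then stand; what a row does not reach is not made up. A row lasts 1/10 s, in which the tool goes at most 50 mm and 8.59 degrees, less where a joint would pass 70% of its speed; a pose out of reach is approached as far as the arm can. A call with a gripper value outside its range is refused whole. "claw" is the closure, from -1 (fully open) to 1 (shut), set as the call begins (left out, the last holds). The fingers move at their own pace and stop on an object; "newtons" is the grip in N (left out, the last holds). Time passes only in rows, so rows that do not move let the fingers close. It gives the time, the measured TCP pose, the force, the opening and the grip force at its end, in the units of the state.
- arm.get_state(): the state, without advancing time (a new reading comes with each control period).
- arm.grab_frame(name): name is "scene" or "side" or "wrist"; returns a dict with "image" (420x560x3 uint8, blue, green, red), "intrinsics" (3x3 intrinsics, pixels), "R" (3x3) and "t" (3): a world point X has camera coordinates R X + t. Camera axes: x right, y down, z forward; pixel columns grow to the right and rows downward; lengths in m; the calibration is good to about 2 mm. A picture is of the moment at which its call begins. There is no depth.
- arm.sign_off(): hands the job in; it is judged then, once.
The state is a dict: "clock": time; "joint_pos": joint angles; "joint_velocities": joint speeds; "effort": joint torques, N m; "tool_pos": TCP position; "tcp_rot": TCP orientation; "force": force on the tool from outside, world axes, zero at the start; "ft_torque": the same for the moment, N m; "gripper_width": opening from 0.0 (shut) to 1.0 (fully open); "gripper_force": force on a finger pad.
Only numpy, scipy, OpenCV 4.12 (cv2) and the standard library are available. Lean on these libraries where they do the work, as an engineer would, in place of code of your own. Each camera call takes 0.05 s, during which the arm holds its last target. There are 200 camera calls.

## Working session

There is one attempt and no reset: what is moved stays moved. The work goes in short steps, Python scripts to look and compute and a tool call to move; the robot and the scene stay as the last step left them, time stands still between calls to the robot, and variables do not carry over. Pictures are saved under pics/ and viewed, at most 11 in all, crops included, and the job is handed in when it is done.

Besides the shell and the picture viewer there is one more tool, called after "Request:" as name(argument=value, ...), one argument or row to a line, values as JSON. drive_tool: Moves the arm, as the interface text tells. Its arguments: {"type":"object","properties":{"commands":{"type":"array","items":{"type":"number"}},"claw":{"type":"number"},"newtons":{"type":"number"}},"required":["commands"]}

```bash
mkdir -p pics; cat > h.py <<'E'
import numpy as np, cv2
from cell import arm
from scipy.spatial.transform import Rotation as Ro
def snap(name,fn):
    f=arm.grab_frame(name); cv2.imwrite('pics/'+fn+'.png',f['image']); np.savez('pics/'+fn+'.npz',K=f['intrinsics'],R=f['R'],t=f['t'],im=f['image']); return f
def load(fn): return np.load('pics/'+fn+'.npz')
def onz(fn,uv,z):
    f=load(fn); R=f['R'];t=f['t']; c=-R.T@t
    d=R.T@np.linalg.inv(f['K'])@np.array([uv[0],uv[1],1.]); return c+d*(z-c[2])/d[2]
def proj(fn,X):
    f=load(fn); p=f['K']@(f['R']@np.array(X,float)+f['t']); return p[:2]/p[2]
def crop(fn,out,x0,y0,x1,y1,s):
    im=load(fn)['im'][y0:y1,x0:x1]; cv2.imwrite('pics/'+out+'.png',cv2.resize(im,None,fx=s,fy=s,interpolation=cv2.INTER_CUBIC))
E
python3 - <<'E'
from h import *
ims=[snap('scene','sc0')['image'],snap('side','sd0')['image']]
s=arm.get_state(); print(s, arm.grasp_offset)
for n in('sc0','sd0'):
    f=load(n); print(n,-f['R'].T@f['t'],f['R'][2])
E
```

```text
{'clock': 0.1, 'joint_pos': array([ 1.25476641,  0.68989503, -0.1944948 ,  1.56627051,  0.15732309,
        0.90251471, -0.215116  ]), 'joint_velocities': array([ 0.0017543 , -0.00129424,  0.00080101, -0.00217094,  0.00101499,
       -0.00183589, -0.00053295]), 'effort': array([-3.69262518e-03, -5.40603054e+01, -1.27188541e+00, -1.58985686e+01,
        9.32038296e-03,  4.36454997e-03, -2.81477020e-05]), 'tool_pos': array([ 0.21394239, -0.58660226,  0.23055866]), 'tcp_rot': array([ 9.84735864e-01,  1.74053321e-01, -2.26540758e-04, -8.17171118e-04]), 'force': array([-0.41671413,  0.03458017,  1.01476339]), 'ft_torque': array([0.03942956, 0.05196797, 0.02962382]), 'gripper_force': 0.0, 'gripper_width': 1.0016040817857934} 0.0187
sc0 [1.39724012 0.25280416 0.95081842] [-0.65583758 -0.20829331 -0.72559697]
sd0 [-0.18320331  0.89911898  0.81876986] [ 0.53000561 -0.6437471  -0.55198163]
```

View pics/sc0.png

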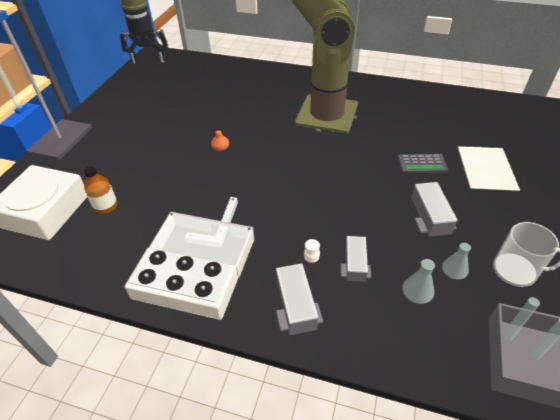

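View pics/sd0.png

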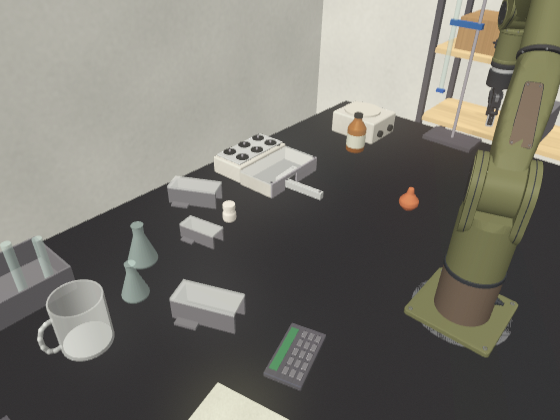

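The shaker is at about (195,262) in the scene picture, with the bracket end at (233,203). Of the three sleeves, the smallest is at (357,257), next to the jar at (312,250). I'll enlarge both views.

```bash
python3 - <<'E'
from h import *
a=load('sc0')['im'][185:325,120:400]; a=cv2.resize(a,(800,400),interpolation=cv2.INTER_CUBIC)
cv2.imwrite('pics/c1.png',a)
b=load('sd0')['im'][125:265,150:350]; cv2.imwrite('pics/c2.png',cv2.resize(b,(800,560),interpolation=cv2.INTER_CUBIC))
E
```

```text
(no output)
```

View pics/c1.png

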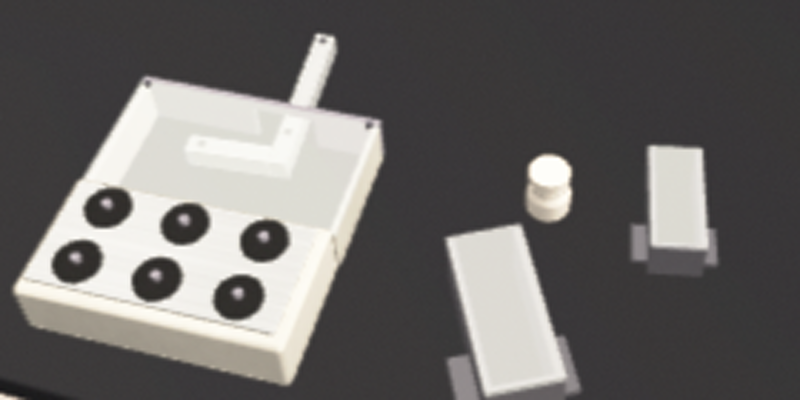

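View pics/c2.png

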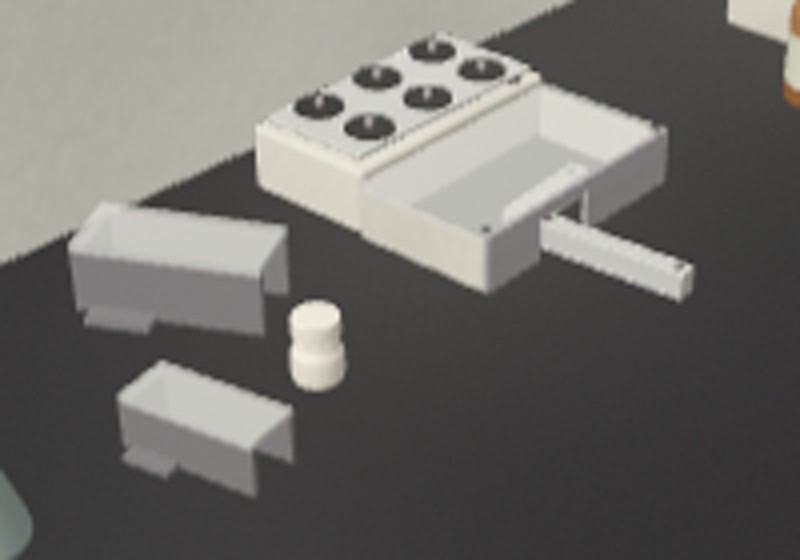

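```bash
cat >> h.py <<'E'
def c1(u,v,z): return onz('sc0',(120+(u+.5)/(800/280)-.5,185+(v+.5)/(400/140)-.5),z)
def c2(u,v,z): return onz('sd0',(150+(u+.5)/4-.5,125+(v+.5)/4-.5),z)
E
python3 - <<'E'
from h import *
np.set_printoptions(precision=4,suppress=True)
P=dict(guardR=(c1(148,79,.052),c2(664,130,.052)),guardL=(c1(382,122,.052),c2(487,233,.052)),
 endA=(c1(316,35,.024),),endB=(c1(335,38,.024),c2(692,264,.024)), endA2=(c2(680,270+0,.024),),
 outer=(c1(291,166,.024),),shortend=(c1(188,138,.024),c1(188,152,.024)),
 smouth=(c1(648,147,.045),c1(703,149,.045)),sback=(c1(650,247,.045),c1(708,247,.045)),
 side_mouth=(c2(292,408,.045),c2(252,446,.045)),side_back=(c2(160,362,.045),c2(119,398,.045)),
 jar=(c1(550,168,.055),c2(316,315,.055)))
for k,v in P.items(): print(k,*v)
E
```

```text
guardR [ 0.6823 -0.3096  0.052 ] [ 0.6815 -0.3122  0.052 ]
guardL [ 0.6722 -0.0629  0.052 ] [ 0.6774 -0.0712  0.052 ]
endA [ 0.5518 -0.182   0.024 ]
endB [ 0.5506 -0.1607  0.024 ] [ 0.5524 -0.1831  0.024 ]
endA2 [ 0.554  -0.1689  0.024 ]
outer [ 0.7275 -0.1393  0.024 ]
shortend [ 0.7223 -0.2517  0.024 ] [ 0.7388 -0.2439  0.024 ]
smouth [0.627  0.1908 0.045 ] [0.6152 0.2417 0.045 ]
sback [0.7412 0.2143 0.045 ] [0.727 0.264 0.045]
side_mouth [0.6252 0.1927 0.045 ] [0.6131 0.2413 0.045 ]
side_back [0.7373 0.2177 0.045 ] [0.7239 0.2661 0.045 ]
jar [0.6857 0.1084 0.055 ] [0.6879 0.1086 0.055 ]
```

```bash
cat >> h.py <<'E'
def pose():
    s=arm.get_state(); r=Ro.from_quat(s['tcp_rot']); x=r.as_matrix()[:,0]
    return s['tool_pos'], r, np.degrees(np.arctan2(x[1],x[0]))
def down(yaw): # tool down with tool x at yaw deg
    return Ro.from_euler('z',yaw,degrees=True)*Ro.from_euler('x',180,degrees=True)
def rows(way,start=None,stepmm=45,stepdeg=8):
    """way: list of (x,y,z,yawdeg); prints rounded rows in tool frame from the current pose"""
    p,r,_=pose() if start is None else (np.array(start[:3]),down(start[3]),0)
    for w in way:
        tp=np.array(w[:3]);tr=down(w[3]); dv=(r.inv()*tr).as_rotvec(degrees=True)
        n=max(1,int(np.ceil(max(np.linalg.norm(tp-p)*1e3/stepmm,np.linalg.norm(dv)/stepdeg))))
        p0=p.copy()
        for i in range(n):
            tgt=p0+(tp-p0)*(i+1)/n; left=(r.inv()*tr).as_rotvec(degrees=True)/(n-i)
            d=np.round(r.inv().apply(tgt-p)*1e3,1); a=np.round(left,1)
            print(', '.join('%g'%(q+0) for q in (*d,*a)),end=',\n')
            p=p+r.apply(d/1e3); r=r*Ro.from_rotvec(a,degrees=True)
        print('--',np.round(p,4))
E
cat > plan.py <<'E'
import numpy as np, heapq, sys
# shaker frame, mm / deg; max-clearance search
gx=float(sys.argv[1]); x0,y0,t0=map(float,sys.argv[2:5])
def edge(x0,x1,y0,y1,n=4):
    X,Y=np.meshgrid(np.arange(x0,x1+.1,n),np.arange(y0,y1+.1,n)); return np.c_[X.ravel(),Y.ravel()]
L=np.r_[edge(-10,170,-10,10),edge(-10,10,10,95,5)]
F=np.r_[edge(gx-13,gx+13,-30,-10),edge(gx-13,gx+13,10,30)]
P=np.r_[L,F]
def rect(p,x0,x1,y0,y1):
    dx=np.maximum(np.maximum(x0-p[:,0],p[:,0]-x1),0);dy=np.maximum(np.maximum(y0-p[:,1],p[:,1]-y1),0); return np.hypot(dx,dy).min()
memo={}
def clr(c):
    if c in memo: return memo[c]
    x,y,t=c[0]*3,c[1]*3,np.radians(c[2]*3)
    R=np.array([[np.cos(t),-np.sin(t)],[np.sin(t),np.cos(t)]]); p=P@R.T+[x,y]
    d=min(rect(p,0,6,32,100),rect(p,0,6,-150,-32),rect(p,0,140,94,100),rect(p,0,140,-150,-144),rect(p,140,270,-150,100))
    memo[c]=d; return d
s=(round(x0/3),round(y0/3),round(t0/3)); D={s:0};Pv={};Q=[(0,s)]
while Q:
    d,c=heapq.heappop(Q)
    if d>D[c]: continue
    t=np.radians(c[2]*3)
    if c[0]*3+95*max(0,np.cos(t+np.pi/2))<-25 and abs(c[2]*3-270)<13: break
    for k in range(27):
        m=(k//9-1,k//3%3-1,k%3-1)
        if m==(0,0,0): continue
        e=(c[0]+m[0],c[1]+m[1],c[2]+m[2]); q=clr(e)
        if q<1 or abs(e[0])>60 or abs(e[1])>60: continue
        w=d+np.linalg.norm(m)*(1+60/q**1.5)
        if w<D.get(e,1e9): D[e]=w;Pv[e]=c;heapq.heappush(Q,(w,e))
path=[c]
while c!=s: c=Pv[c];path.append(c)
path=path[::-1]
print(len(path),min(map(clr,path)))
for i,c in enumerate(path):
    if i%3==0 or i==len(path)-1: print(c[0]*3,c[1]*3,c[2]*3,round(clr(c),1))
E
python3 - <<'E'
from h import *
print('bottle',onz('sc0',(101,195),.08),'redflask',onz('sc0',(220,145),.02))
yw=1.7; R=Ro.from_euler('z',-yw,degrees=True).as_matrix()
print(R@np.array([.7203-.678,-.1511+.1605,0])*1e3)
rows([(.575,-.168,.2,6.9)])
E
python3 plan.py 145 42.5 8 185.2
```

```text
bottle [ 0.69775349 -0.52279917  0.08      ] redflask [ 0.31709395 -0.31298382  0.02      ]
[42.56024478  8.14098056  0.        ]
37.1, -20.7, 2.4, 0, 0, 1,
36.8, -21.4, 2.4, 0, 0, 1,
36.4, -22, 2.3, 0, 0, 1,
36, -22.6, 2.4, 0, 0, 1,
35.6, -23.3, 2.4, 0, 0, 1,
35.1, -23.9, 2.4, 0, 0, 1,
34.8, -24.5, 2.4, 0, 0, 1,
34.3, -25.1, 2.3, 0, 0, 1,
33.9, -25.7, 2.4, 0, 0, 1,
33.4, -26.2, 2.4, 0, 0, 1,
33, -26.9, 2.4, 0, 0, 1,
32.5, -27.4, 2.4, 0, 0, 1.1,
32, -28.1, 2.3, -0.1, 0, 1,
-- [ 0.575 -0.168  0.2  ]
55 11.857864376269049
42 9 186 16.6
33 9 195 19.3
24 9 204 17.7
15 9 213 14.2
6 6 222 11.9
-3 6 231 12.7
-12 9 240 15.9
-21 9 249 18.6
-30 9 255 20.1
-39 9 258 20.7
-48 9 261 20.3
-57 9 261 20.7
-66 9 264 19.9
-75 9 264 20.8
-84 9 264 21.4
-93 9 264 21.1
-102 9 264 22.8
-111 9 264 27.5
-120 9 264 33.6
```

Request:
drive_tool(
  commands=[37,-21,2.4,0,0,1,37,-21,2.4,0,0,1,36,-22,2.4,0,0,1,36,-23,2.4,0,0,1,36,-23,2.4,0,0,1,35,-24,2.4,0,0,1,35,-25,2.4,0,0,1,34,-25,2.4,0,0,1],
  claw=-1,
  newtons=80,
)

```text
clock: 0.9
tool_pos: [0.4369, -0.3275, 0.2118]
tcp_rot: [0.995, 0.105, -0.0, -0.0]
force: [0.8, -0.3, -0.3]
gripper_width: 1.001
gripper_force: 0.0
```

Request:
drive_tool(
  commands=[34,-26,2.4,0,0,1,33,-26,2.4,0,0,1,33,-27,2.4,0,0,1,32,-27,2.4,0,0,1,32,-28,2.4,0,0,1,0,0,0,0,0,0,0,0,0,0,0,0],
)

```text
clock: 1.6
tool_pos: [0.5745, -0.1671, 0.1995]
tcp_rot: [0.998, 0.063, -0.001, -0.0]
force: [-0.4, -0.0, 0.3]
gripper_width: 0.999
gripper_force: 0.0
```

```bash
python3 - <<'E'
from h import *
f=snap('wrist','w1'); p,r,y=pose(); print(p,y,arm.get_state()['joint_pos'])
for X in ([.5515,-.1715,.024],[.678,-.1605,.0],[.62,.2167,.0]): print(proj('w1',X))
E
```

```text
[ 0.57353279 -0.1690704   0.19963676] 7.045346449221508 [ 0.23705505  0.68812369 -0.04886553  1.68706713  0.04611765  0.76898433
 -1.28173261]
[284.9196823  209.50615062]
[290.53086821  66.45344704]
[-130.39616773   78.53113948]
```

View pics/w1.png

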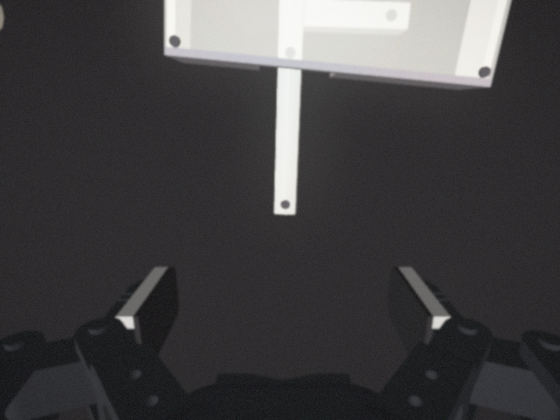

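```bash
python3 - <<'E'
from h import *
crop('w1','w1c',150,0,510,225,2.2)
for n,uv,z in(('end',(285,213.5),.024),('jambL',(262,68.5),0),('jambR',(330,75.5),0),('gL',(164.5,54),.052),('gR',(491,86),.052),('long@guard',(289,70),.024),('shortend',(409,17),.024)):print(n,onz('w1',uv,z))
E
```

```text
end [ 0.54764637 -0.17206995  0.024     ]
jambL [ 0.67307592 -0.13526108  0.        ]
jambR [ 0.67490675 -0.196912    0.        ]
gL [ 0.66963349 -0.06448601  0.052     ]
gR [ 0.67832804 -0.31568917  0.052     ]
long@guard [ 0.67272243 -0.15940051  0.024     ]
shortend [ 0.72452165 -0.25018349  0.024     ]
```

View pics/w1c.png

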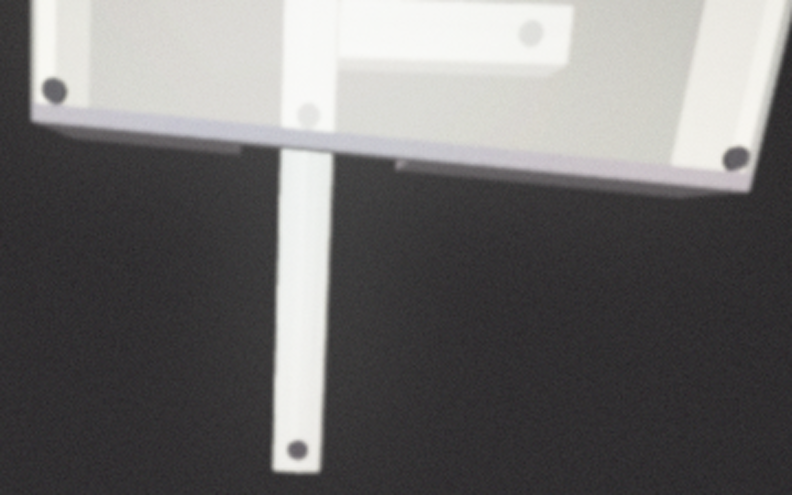

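Request:
drive_tool(
  commands=[1,0,40,0,0,0.7,0,0,40,0,0,0,0,0,40,0,0,0,0,0,35,0,0,0,0,0,25,0,0,0,0,0,12,0,0,0,0,0,3,0,0,0,0,0,0,0,0,0],
)

```text
clock: 2.45
tool_pos: [0.5754, -0.1695, 0.0057]
tcp_rot: [0.999, 0.055, 0.0, 0.0]
force: [-0.5, 0.8, 0.1]
gripper_width: 0.998
gripper_force: 0.0
```

Request:
drive_tool(
  commands=[0,0,0,0,0,0,0,0,0,0,0,0,0,0,0,0,0,0,0,0,0,0,0,0,0,0,0,0,0,0,0,0,0,0,0,0,0,0,0,0,0,0,0,0,0,0,0,0],
  claw=1,
  newtons=70,
)

```text
clock: 3.25
tool_pos: [0.5757, -0.1687, 0.0058]
tcp_rot: [0.998, 0.055, 0.0, 0.0]
force: [-1.6, 0.3, 6.2]
gripper_width: 0.217
gripper_force: 69.5
```

```bash
python3 - <<'E'
from h import *
snap('side','s1');snap('wrist','w2'); s=arm.get_state(); print(pose()[0],pose()[2],s['gripper_width'],s['gripper_force'],s['force'])
a=load('s1')['im'][125:225,210:390]; b=load('w2')['im']
a=cv2.resize(a,(800,444));b=cv2.resize(b,(208,156))
a[-156:,-208:]=b
cv2.imwrite('pics/s1c.png',a)
E
python3 plan.py 145 43.4 10.8 184.4
```

```text
[ 0.57577789 -0.16867175  0.00583351] 6.344558843680603 0.21202784225342838 69.46805477142334 [-1.16047571 -0.03854276  4.90986968]
55 11.857864376269049
42 12 183 11.9
33 6 192 20.4
24 6 201 17.0
15 6 210 15.5
6 6 219 12.0
-3 6 228 12.4
-12 9 237 14.8
-21 9 246 16.5
-30 9 255 20.1
-39 9 258 20.7
-48 9 261 20.3
-57 9 261 20.7
-66 9 264 19.9
-75 9 264 20.8
-84 9 264 21.4
-93 9 264 21.1
-102 9 264 22.8
-111 9 264 27.5
-120 9 264 33.6
```

View pics/s1c.png

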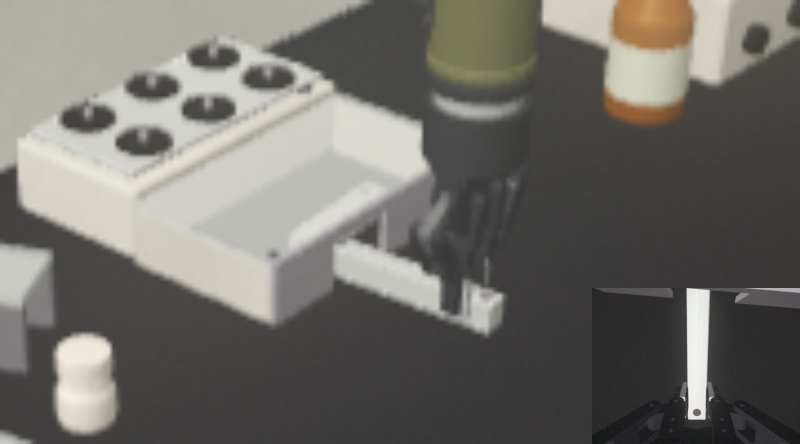

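```bash
sed -i 's/np.round(r.inv().apply(tgt-p)\*1e3,1)/np.round(r.inv().apply(tgt-p)*1e3)/; s/a=np.round(left,1)/a=np.round(left*2)\/2/' h.py
python3 - <<'E'
from h import *
W=[(42,9.5,186),(33,7,192),(24,6,201),(15,6,210),(6,6,219),(-3,6,228),(-12,8,237),(-21,9,246),(-30,9,255),(-48,9,261),(-66,9,264),(-130,9,265)]
out=[]
for x,y,t in W:
    a=np.radians(t);v=np.array([x+143.7*np.cos(a),y+143.7*np.sin(a),0])/1e3
    v=Ro.from_euler('z',1.9,degrees=True).apply(v)+[.6755,-.1655,.008]; out.append((*v,t+1.9-180))
rows(out,stepdeg=5,stepmm=22)
E
```

```text
-2, 6, -2, 0, 0, -1.5,
-- [ 0.5745 -0.1749  0.0078]
-4, 8, 0, 0, 0, -3,
-4, 8, 0, 0, 0, -3,
-- [ 0.5692 -0.1919  0.0078]
-4, 11, 0, 0, 0, -4.5,
-4, 10, 0, 0, 0, -4.5,
-- [ 0.5673 -0.2143  0.0079]
-4, 10, 0, 0, 0, -4.5,
-4, 9, 0, 0, 0, -4.5,
-- [ 0.568  -0.2349  0.0079]
-3, 9, 0, 0, 0, -4.5,
-4, 9, 0, 0, 0, -4.5,
-- [ 0.5723 -0.2538  0.0079]
-2, 8, 0, 0, 0, -4.5,
-3, 9, 0, 0, 0, -4.5,
-- [ 0.5804 -0.2696  0.0079]
-2, 7, 0, 0, 0, -4.5,
-2, 7, 0, 0, 0, -4.5,
-- [ 0.5889 -0.2813  0.0079]
-1, 7, 0, 0, 0, -4.5,
-1, 7, 0, 0, 0, -4.5,
-- [ 0.6002 -0.2899  0.0079]
-1, 7, 0, 0, 0, -4.5,
-2, 7, 0, 0, 0, -4.5,
-- [ 0.6124 -0.2974  0.0079]
-2, -1, 0, 0, 0, -3,
-2, -1, 0, 0, 0, -3,
-- [ 0.6096 -0.301   0.0079]
-2, -10, 0, 0, 0, -3,
-- [ 0.5995 -0.3017  0.0079]
-2, -21, 0, 0, 0, -0.5,
-3, -20, 0, 0, 0, -0.5,
-2, -21, 0, 0, 0, 0,
-- [ 0.5371 -0.3047  0.0079]
```

Request:
drive_tool(
  commands=[-2,6,-2,0,0,-1.5,-4,8,0,0,0,-3,-4,8,0,0,0,-3,-4,11,0,0,0,-4.5,-4,10,0,0,0,-4.5,-4,10,0,0,0,-4.5,-4,9,0,0,0,-4.5,0,0,0,0,0,0],
)

```text
clock: 4.15
tool_pos: [0.5663, -0.2375, 0.0066]
tcp_rot: [0.962, 0.273, -0.001, 0.001]
force: [-0.6, -0.2, -1.6]
gripper_width: 0.216
gripper_force: 68.6
```

```bash
python3 - <<'E'
from h import *
snap('scene','sc1'); s=arm.get_state(); print(pose()[0],pose()[2],s['gripper_width'],s['force'],s['ft_torque'])
crop('sc1','sc1c',140,170,300,290,5)
# predicted corner etc
for n,(x,y) in dict(outer=(-10,-10),shortA=(-10,95),shortB=(10,95),inner=(10,10),endA=(170,-10)).items():
    p,_,yw=pose(); a=np.radians(yw+180); c=p[:2]-.1437*np.array([np.cos(a),np.sin(a)])
    w=c+np.array([x*np.cos(a)-y*np.sin(a),x*np.sin(a)+y*np.cos(a)])/1e3
    print(n,(proj('sc1',(*w,.025))-[140,170])*5)
E
```

```text
[ 0.56649414 -0.23611147  0.00666572] 31.651406264058036 0.21913530455305535 [-0.26826125  0.17313656 -2.049822  ] [-0.17054396  0.14224744 -0.11864148]
outer [418.48384742 313.13961136]
shortA [232.83186632 352.19437346]
shortB [228.92750122 325.79648961]
inner [378.03613712 294.7436451 ]
endA [369.93311785 101.14944801]
```

View pics/sc1c.png

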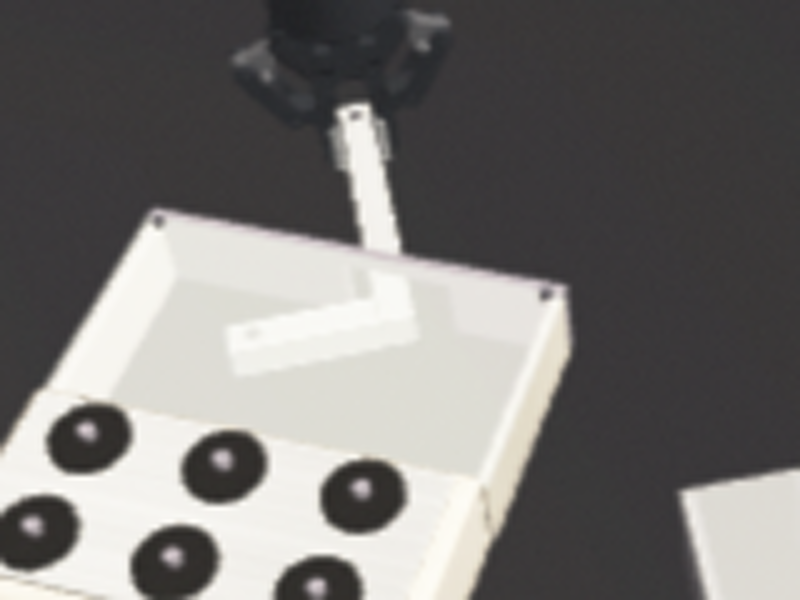

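The bracket is where I predicted: outer corner seen at (415,316), predicted (418,313). Forces are near zero, so I'll continue along the path.

Request:
drive_tool(
  commands=[-3,9,0,0,0,-4.5,-4,9,0,0,0,-4.5,-2,8,0,0,0,-4.5,-3,9,0,0,0,-4.5,-2,7,0,0,0,-4.5,-2,7,0,0,0,-4.5,-1,7,0,0,0,-4.5,-1,7,0,0,0,-4.5],
)

```text
clock: 5.0
tool_pos: [0.5996, -0.2891, 0.0067]
tcp_rot: [0.829, 0.559, -0.0, -0.0]
force: [0.4, -0.4, -2.2]
gripper_width: 0.22
gripper_force: 68.6
```

Request:
drive_tool(
  commands=[-1,7,0,0,0,-4.5,-2,7,0,0,0,-4.5,-2,-1,0,0,0,-3,-2,-1,0,0,0,-3,0,0,0,0,0,0],
)

```text
clock: 5.5
tool_pos: [0.6084, -0.3001, 0.0065]
tcp_rot: [0.75, 0.662, -0.0, -0.001]
force: [-0.0, -0.5, -1.9]
gripper_width: 0.216
gripper_force: 68.5
```

```bash
python3 - <<'E'
from h import *
s=arm.get_state(); print(pose()[0],pose()[2],s['gripper_width'],s['force'],s['ft_torque'],s['joint_pos'])
E
```

```text
[ 0.60839571 -0.30005653  0.00651919] 82.83838216667526 0.2160762564532389 [-0.03023521 -0.46413132 -1.90456075] [-0.12844803  0.14604585  0.10980639] [ 0.59759987  1.0750805  -0.41322234  1.49951027  0.58502138  0.69409887
 -0.20460487]
```

Request:
drive_tool(
  commands=[-2,-10,0,0,0,-3,-2,-21,0,0,0,-0.5,-3,-20,0,0,0,-0.5,-2,-21,0,0,0,0,0,0,1,0,0,0,0,0,1,0,0,0,0,0,0,0,0,0],
)

```text
clock: 6.2
tool_pos: [0.5334, -0.3048, 0.0059]
tcp_rot: [0.727, 0.687, -0.003, -0.002]
force: [-7.3, -0.7, 8.0]
gripper_width: 0.214
gripper_force: 69.9
```

Request:
drive_tool(
  commands=[0,0,0,0,0,0,0,0,0,0,0,0,0,0,0,0,0,0,0,0,0,0,0,0,0,0,0,0,0,0,0,0,0,0,0,0],
  claw=-1,
)

```text
clock: 6.8
tool_pos: [0.5368, -0.3044, 0.005]
tcp_rot: [0.726, 0.687, 0.0, 0.0]
force: [-1.4, -0.4, -0.0]
gripper_width: 1.0
gripper_force: 0.0
```

Request:
drive_tool(
  commands=[0,0,-10,0,0,0,0,0,-20,0,0,0,0,0,-30,0,0,0,0,0,-40,0,0,0,0,0,-40,0,0,0,0,0,-10,0,0,0,0,0,0,0,0,0,0,0,0,0,0,0],
)

```text
clock: 7.6
tool_pos: [0.5358, -0.3045, 0.1544]
tcp_rot: [0.726, 0.687, -0.001, -0.001]
force: [-0.3, 0.1, -0.3]
gripper_width: 1.0
gripper_force: 0.0
```

```bash
python3 - <<'E'
from h import *
f=snap('scene','sc2');g=snap('wrist','w3'); s=arm.get_state(); print(pose()[0],pose()[2],s['force'])
a=cv2.resize(f['image'][160:320,120:280],(400,400),interpolation=cv2.INTER_CUBIC);b=cv2.resize(g['image'],(400,300))
o=np.zeros((400,800,3),np.uint8);o[:,:400]=a;o[:300,400:]=b;cv2.imwrite('pics/m2.png',o)
E
```

```text
[ 0.53537975 -0.30421025  0.15341774] 86.847054265034 [ 0.23213067 -0.3465382  -0.59709305]
```

View pics/m2.png

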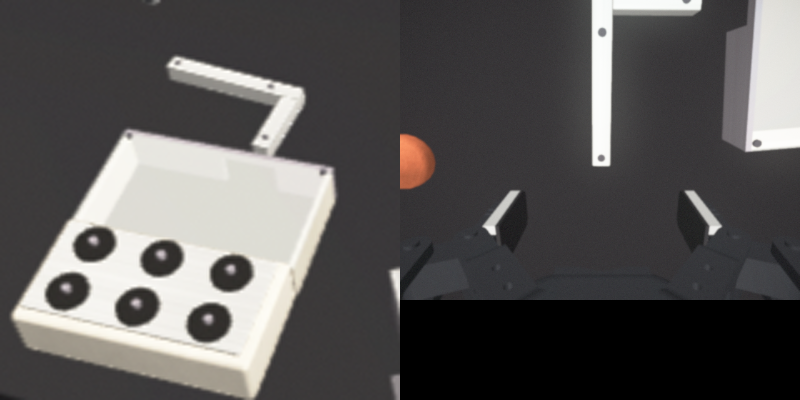

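```bash
python3 - <<'E'
from h import *
for n,u in dict(endo=(177,57),endi=(168,67),outer=(304,90),se1=(256,141),se2=(268,144)).items(): print(n,onz('sc2',(120+u[0]/2.5,160+u[1]/2.5),.024))
for n,u in dict(endo=(592,165),endi=(610,165),inner=(613,12),seC=(701,10)).items(): print(n,onz('w3',((u[0]-400)*1.4,u[1]*1.4),.024))
E
```

```text
endo [ 0.52634524 -0.3264938   0.024     ]
endi [ 0.54635609 -0.32957415  0.024     ]
outer [ 0.53863219 -0.14987696  0.024     ]
se1 [ 0.63404343 -0.17462038  0.024     ]
se2 [ 0.63465648 -0.15922514  0.024     ]
endo [ 0.52195088 -0.33085365  0.024     ]
endi [ 0.54241708 -0.33197667  0.024     ]
inner [ 0.55260037 -0.17533571  0.024     ]
seC [ 0.63745337 -0.17830995  0.024     ]
```

```bash
python3 - <<'E'
from h import *
rows([(.543,-.192,.15,86.4),(.543,-.192,.005,86.4)],stepmm=35)
print('s3',onz('sc0',(417,187),.05),onz('sc0',(425,235),.0))
E
```

```text
28, 0, 1, 0, 0, 0,
28, 1, 1, 0, 0, 0,
28, 0, 1, 0, 0, 0,
28, 0, 1, 0, 0, 0.5,
-- [ 0.5425 -0.1924  0.1495]
0, 0, 29, 0, 0, 0,
0, 0, 29, 0, 0, 0,
0, 1, 29, 0, 0, 0,
0, 0, 29, 0, 0, 0,
0, 0, 29, 0, 0, 0,
-- [ 0.5431 -0.1923  0.0045]
s3 [0.38281937 0.35929341 0.05      ] [0.52327318 0.40307044 0.        ]
```

Request:
drive_tool(
  commands=[28,0,1,0,0,0,28,1,1,0,0,0,28,0,1,0,0,0,28,0,1,0,0,0.5,0,0,0,0,0,0],
)

```text
clock: 8.2
tool_pos: [0.5439, -0.1866, 0.15]
tcp_rot: [0.727, 0.687, 0.001, -0.002]
force: [0.3, 0.4, -0.2]
gripper_width: 0.999
gripper_force: 0.0
```

Request:
drive_tool(
  commands=[0,0,35,0,0,0,0,0,35,0,0,0,0,1,30,0,0,0,0,0,25,0,0,0,0,0,14,0,0,0,0,0,6,0,0,0,0,0,0,0,0,0],
)

```text
clock: 8.9
tool_pos: [0.5445, -0.1929, 0.0055]
tcp_rot: [0.729, 0.684, -0.0, -0.0]
force: [-0.1, -0.7, 0.2]
gripper_width: 0.998
gripper_force: 0.0
```

Request:
drive_tool(
  commands=[0,0,0,0,0,0,0,0,0,0,0,0,0,0,0,0,0,0,0,0,0,0,0,0,0,0,0,0,0,0,0,0,0,0,0,0,0,0,0,0,0,0,0,0,0,0,0,0],
  claw=1,
  newtons=80,
)

```text
clock: 9.7
tool_pos: [0.5444, -0.1929, 0.0068]
tcp_rot: [0.729, 0.684, -0.0, 0.0]
force: [-2.2, 0.5, 6.8]
gripper_width: 0.209
gripper_force: 80.2
```

```bash
python3 - <<'E'
from h import *
s=arm.get_state(); p,_,y=pose(); print(p,y,s['gripper_width'],s['gripper_force'],s['force'],s['joint_pos'])
rows([(.543,-.192,.13,y),(.46,.0,.13,140),(.452,.180,.13,192.),(.452,.18,.008,192)],stepmm=35,stepdeg=7)
E
```

```text
[ 0.54439153 -0.19292114  0.00684221] 86.33164893411903 0.2086266381207203 80.17492532730103 [-2.18619087  0.46278506  6.82263431] [ 0.44829391  0.98257857 -0.32684947  1.83331259  0.67932712  0.4405084
 -0.43266354]
0, 0, -31, 0, 0, 0,
0, -1, -31, 0, 0, 0,
1, 0, -30, 0, 0, 0,
0, -1, -31, 0, 0, 0,
-- [ 0.5425 -0.1917  0.1298]
23, -12, 0, 0, 0, -6.5,
25, -9, 0, 0, 0, -6.5,
25, -6, 0, 0, 0, -7,
26, -3, 0, 0, 0, -6.5,
26, -1, 0, 0, 0, -7,
26, 3, 0, 0, 0, -6.5,
25, 6, 0, 0, 0, -7,
25, 9, 0, 0, 0, -6.5,
-- [0.4597 0.     0.1298]
15, 17, 0, 0, 0, -6.5,
14, 18, 0, 0, 0, -6.5,
11, 19, 0, 0, 0, -6.5,
9, 21, 0, 0, 0, -6.5,
6, 22, 0, 0, 0, -6.5,
4, 22, 0, 0, 0, -6.5,
1, 22, 0, 0, 0, -6.5,
-1, 23, 0, 0, 0, -6.5,
-- [0.4523 0.1803 0.1296]
0, 0, 30, 0, 0, 0,
0, 0, 31, 0, 0, 0,
0, 0, 30, 0, 0, 0,
0, 0, 31, 0, 0, 0,
-- [0.4522 0.1802 0.0076]
```

Request:
drive_tool(
  commands=[0,0,-31,0,0,0,0,0,-31,0,0,0,0,0,-30,0,0,0,0,0,-31,0,0,0,0,0,0,0,0,0],
)

```text
clock: 10.2
tool_pos: [0.5474, -0.1931, 0.1327]
tcp_rot: [0.729, 0.684, 0.002, 0.003]
force: [0.8, 0.7, -2.8]
gripper_width: 0.213
gripper_force: 79.2
```

Request:
drive_tool(
  commands=[23,-12,0,0,0,-6.5,25,-9,0,0,0,-6.5,25,-6,0,0,0,-7,26,-3,0,0,0,-6.5,26,-1,0,0,0,-7,26,3,0,0,0,-6.5,25,6,0,0,0,-7,25,9,0,0,0,-6.5],
)

```text
clock: 11.0
tool_pos: [0.4607, -0.0005, 0.1281]
tcp_rot: [0.341, 0.94, -0.0, -0.001]
force: [0.5, 0.4, -3.0]
gripper_width: 0.213
gripper_force: 79.3
```

Request:
drive_tool(
  commands=[15,17,0,0,0,-6.5,14,18,0,0,0,-6.5,11,19,0,0,0,-6.5,9,21,0,0,0,-6.5,6,22,0,0,0,-6.5,4,22,0,0,0,-6.5,1,22,0,0,0,-6.5,0,0,0,0,0,0],
)

```text
clock: 11.8
tool_pos: [0.4549, 0.1603, 0.1285]
tcp_rot: [-0.05, 0.999, 0.002, -0.0]
force: [-0.2, 0.3, -2.9]
gripper_width: 0.211
gripper_force: 79.2
```

```bash
python3 - <<'E'
from h import *
s=arm.get_state(); p,_,y=pose(); print(p,y,s['gripper_width'],s['gripper_force'],s['force'],s['joint_pos'])
rows([(.452,.180,.13,192.),(.452,.18,.008,192)],stepmm=35,stepdeg=7)
E
```

```text
[0.45493547 0.16031879 0.12854665] -174.2928508641295 0.2110001383189221 79.19884085655212 [-0.15986888  0.29214665 -2.90677848] [ 0.06223056  0.8048232  -0.82898946  2.06475404  0.94782177  0.7071618
  0.27238246]
1, 20, -1, 0.5, 0, -6.5,
-- [0.452  0.1801 0.1296]
0, 0, 30, 0, 0, 0,
0, 0, 31, 0, 0, 0,
0, 0, 30, 0, 0, 0,
0, 0, 31, 0, 0, 0,
-- [0.452  0.1796 0.0076]
```

Request:
drive_tool(
  commands=[1,20,0,0,0,-6.5,0,0,30,0,0,0,0,0,30,0,0,0,0,0,30,0,0,0,0,0,20,0,0,0,0,0,5,0,0,0,0,0,0,0,0,0,0,0,0,0,0,0],
)

```text
clock: 12.6
tool_pos: [0.453, 0.1761, 0.0146]
tcp_rot: [-0.103, 0.995, 0.0, 0.0]
force: [-0.2, 0.1, -2.5]
gripper_width: 0.213
gripper_force: 79.1
```

```bash
python3 - <<'E'
from h import *
f=snap('side','s3'); g=snap('scene','sc3'); s=arm.get_state(); p,_,y=pose(); print(p,y,s['force'])
a=cv2.resize(f['image'][150:290,150:350],(560,392),interpolation=cv2.INTER_CUBIC)
b=cv2.resize(g['image'][180:290,300:400],(240,264),interpolation=cv2.INTER_CUBIC)
o=np.zeros((392,800,3),np.uint8);o[:,:560]=a;o[:264,560:]=b;cv2.imwrite('pics/m3.png',o)
E
```

```text
[0.45340232 0.17627747 0.01502848] -168.18920868079155 [-0.73634576  0.54420464 -3.39914729]
```

View pics/m3.png

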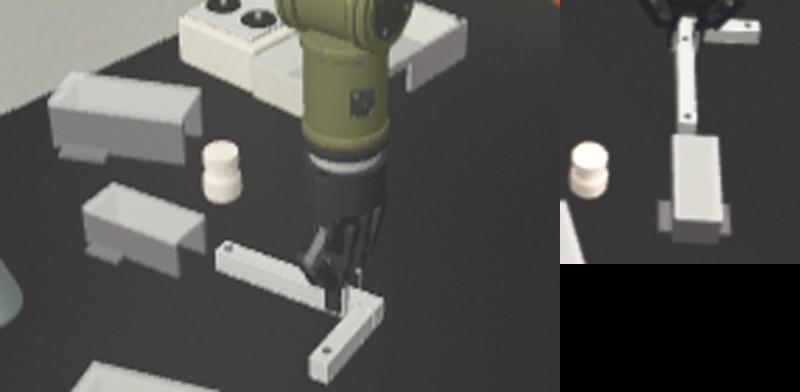

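```bash
python3 - <<'E'
from h import *
A=lambda u,v,z: onz('sc3',(300+(u-560)/2.4,180+v/2.4),z)
B=lambda u,v,z: onz('s3',(150+u/2.8,150+v/2.8),z)
for z in(.026,.032):
  print(z,'endscene',A(679,130,z),A(696,130,z),'root',A(679,20,z),A(695,20,z))
  print('side end -y/+y corners',B(231,241,z),B(216,250,z))
p,_,y=pose(); a=np.radians(y+180); d=np.array([np.cos(a),np.sin(a)])
print('pred end',p[:2]+.138*d, 'sleeve line y at pred', )
m=np.array([.620,.2167]);sx=np.array([np.cos(np.radians(11.9)),np.sin(np.radians(11.9))]);sy=np.array([-sx[1],sx[0]])
for q in(p[:2],p[:2]+.138*d): print((q-m)@sx,(q-m)@sy)
E
```

```text
0.026 endscene [0.60143782 0.19655125 0.026     ] [0.59603151 0.21560727 0.026     ] root [0.41789769 0.16259536 0.026     ] [0.41233834 0.18243996 0.026     ]
side end -y/+y corners [0.5917173  0.18775976 0.026     ] [0.59210946 0.20800672 0.026     ]
0.032 endscene [0.60660079 0.19691621 0.032     ] [0.60122956 0.2158486  0.032     ] root [0.42425143 0.16318061 0.032     ] [0.41872814 0.18289647 0.032     ]
side end -y/+y corners [0.58585239 0.19314361 0.032     ] [0.58624158 0.21323734 0.032     ]
pred end [0.5884807  0.20452337] sleeve line y at pred
-0.17135262176116223 -0.00520067051147198
-0.03335278903112975 -0.005415534382421568
```

Request:
drive_tool(
  commands=[0,5,3,0,0,0,-10,0,3,0,0,0,-15,0,0,0,0,0,-15,0,0,0,0,0,-15,0,0,0,0,0,0,0,0,0,0,0],
)

```text
clock: 13.3
tool_pos: [0.5081, 0.1932, 0.0085]
tcp_rot: [-0.102, 0.995, 0.001, 0.002]
force: [0.5, 0.3, -2.8]
gripper_width: 0.212
gripper_force: 79.2
```

```bash
python3 - <<'E'
from h import *
s=arm.get_state(); p,_,y=pose()
m=np.array([.620,.2167]);sx=np.array([np.cos(np.radians(11.9)),np.sin(np.radians(11.9))]);sy=np.array([-sx[1],sx[0]])
print(p,y,s['force'],(p[:2]-m)@sx,(p[:2]-m)@sy)
E
```

```text
[0.50808585 0.1931728  0.0085284 ] -168.29873071831065 [ 0.50862261  0.26651149 -2.78216353] -0.11436041319435401 5.558690278213549e-05
```

Request:
drive_tool(
  commands=[-15,0,0,0,0,0,-15,0,0,0,0,0,-15,0,0,0,0,0,-12,0,0,0,0,0,-10,0,0,0,0,0,-5,0,0,0,0,0,0,0,0,0,0,0],
)

```text
clock: 14.0
tool_pos: [0.5759, 0.2072, 0.008]
tcp_rot: [-0.103, 0.995, -0.0, 0.0]
force: [0.0, -0.5, -3.5]
gripper_width: 0.214
gripper_force: 79.2
```

Request:
drive_tool(
  commands=[-3,0,0,0,0,0,-3,0,0,0,0,0,0,0,0,0,0,0],
)

```text
clock: 14.3
tool_pos: [0.5821, 0.2083, 0.0081]
tcp_rot: [-0.103, 0.995, -0.0, 0.0]
force: [0.6, -0.0, -2.8]
gripper_width: 0.212
gripper_force: 79.2
```

```bash
python3 - <<'E'
from h import *
s=arm.get_state(); p,_,y=pose()
m=np.array([.620,.2167]);sx=np.array([np.cos(np.radians(11.9)),np.sin(np.radians(11.9))]);sy=np.array([-sx[1],sx[0]])
print(p,y,s['force'],(p[:2]-m)@sx,(p[:2]-m)@sy)
E
```

```text
[0.5821331  0.20831893 0.0081181 ] -168.1626225946576 [ 0.63372876 -0.01925638 -2.82894345] -0.03878131150851205 -0.00039263645166495454
```

Nominally about 10 mm is left, so I'll creep in until it touches the back.

Request:
drive_tool(
  commands=[-2,0,0,0,0,0,-2,0,0,0,0,0,-2,0,0,0,0,0,0,0,0,0,0,0],
)

```text
clock: 14.7
tool_pos: [0.5882, 0.2095, 0.0081]
tcp_rot: [-0.103, 0.995, 0.0, 0.0]
force: [0.2, -0.4, -3.7]
gripper_width: 0.214
gripper_force: 79.2
```

Request:
drive_tool(
  commands=[-2,0,0,0,0,0,0,0,0,0,0,0],
)

```text
clock: 14.9
tool_pos: [0.5891, 0.2097, 0.0078]
tcp_rot: [-0.103, 0.995, -0.0, -0.001]
force: [-1.4, -0.7, -3.2]
gripper_width: 0.211
gripper_force: 79.2
```

Request:
drive_tool(
  commands=[-2,0,0,0,0,0,0,0,0,0,0,0],
)

```text
clock: 15.1
tool_pos: [0.5891, 0.2096, 0.0074]
tcp_rot: [-0.104, 0.995, -0.001, -0.002]
force: [-5.9, -1.4, -2.1]
gripper_width: 0.213
gripper_force: 79.4
```

Request:
drive_tool(
  commands=[-1,0,1,0,0,0,0,0,1,0,0,0,0,0,0,0,0,0],
)

```text
clock: 15.4
tool_pos: [0.5892, 0.2096, 0.0069]
tcp_rot: [-0.104, 0.995, -0.001, -0.003]
force: [-11.3, -4.8, 10.4]
gripper_width: 0.212
gripper_force: 80.9
```

Request:
drive_tool(
  commands=[0,0,0,0,0,0,0,0,0,0,0,0,0,0,0,0,0,0,0,0,0,0,0,0,0,0,0,0,0,0,0,0,0,0,0,0],
  claw=-1,
)

```text
clock: 16.0
tool_pos: [0.5929, 0.2106, 0.0061]
tcp_rot: [-0.103, 0.995, 0.0, 0.0]
force: [-0.6, 0.4, -0.0]
gripper_width: 1.001
gripper_force: 0.0
```

Request:
drive_tool(
  commands=[0,0,-10,0,0,0,0,0,-20,0,0,0,0,0,-30,0,0,0,0,0,-40,0,0,0,0,0,-40,0,0,0,30,0,-20,0,0,0,40,0,0,0,0,0,0,0,0,0,0,0],
)

```text
clock: 16.8
tool_pos: [0.5178, 0.1947, 0.168]
tcp_rot: [-0.107, 0.994, -0.002, -0.002]
force: [-0.1, 0.7, -0.6]
gripper_width: 1.003
gripper_force: 0.0
```

```bash
python3 - <<'E'
from h import *
f=snap('side','s4'); g=snap('scene','sc4')
a=cv2.resize(f['image'][170:290,150:270],(400,400),interpolation=cv2.INTER_CUBIC)
b=cv2.resize(g['image'][190:290,300:400],(400,400),interpolation=cv2.INTER_CUBIC)
cv2.imwrite('pics/m4.png',np.hstack([a,b]))
m=np.array([.620,.2167]);sx=np.array([np.cos(np.radians(11.9)),np.sin(np.radians(11.9))]);sy=np.array([-sx[1],sx[0]])
for n,(x,y) in dict(outer=(-70,-10),inner=(-50,10),tipA=(-70,95),tipB=(-50,95),endL=(110,10),endR=(110,-10)).items():
    w=(*(m+x/1e3*sx+y/1e3*sy),.024); print(n,(proj('s4',w)-[150,170])*400/120,(proj('sc4',w)-[300,190])*4+[400,0])
print(arm.get_state()['force'],pose()[0])
E
```

```text
outer [303.36512715 243.46399426] [604.63770696 128.40757271]
inner [269.56311305 248.89296117] [633.6927334  150.72376146]
tipA [229.40388243 315.60027884] [752.18144644 135.82435974]
tipB [208.32108658 307.19877272] [754.61545026 156.90220995]
endL [114.74276538 191.01133356] [643.32340895 336.51554076]
endR [129.36008679 179.33698628] [612.24770875 334.69983449]
[0.36182863 0.0873744  0.24408916] [0.52390831 0.19607618 0.16780061]
```

View pics/m4.png

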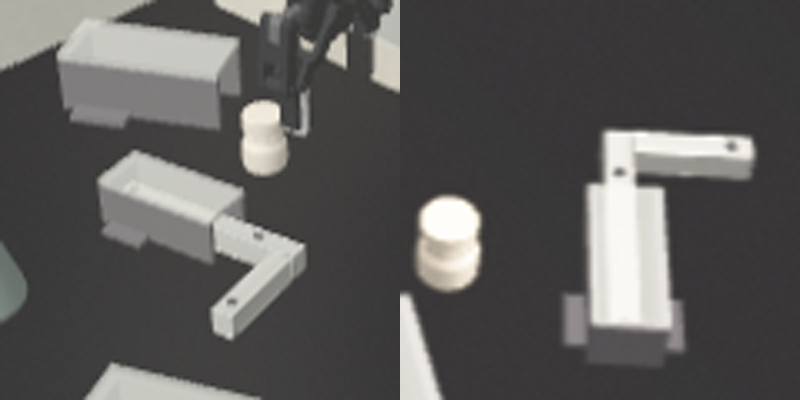

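The bracket is fully home and lying flat. Its outer corner is at (304,245) in the side view and (605,131) in the scene view, within 3 px of the home pose in both. The jar is standing and the gripper is clear.

```bash
python3 -c "
from cell import arm
print(arm.sign_off())"
```

```text
the job is handed in; nothing more can be done
None
```

I drew the bracket out through the guard opening without forcing it, laid it flat and let go, then regripped it and slid the long leg home in the smallest sleeve until it touched the back; the job was handed in at about 17 s, and the arm never went near the jar, flasks or bottle.

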